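# Set the tube holder's collar on the flat of its column and clamp it

## Task

The collar of the tube holder is loose on its upright column. Turn it until its clamp screw faces the flat of the column, where you feel the screw's sprung pad drop onto the flat, let it settle square, then swing the clamp lever down until it comes up firm, and let go. Do not clamp the screw against the round side of the column, do not force the lever (a push of about 15 N is firm), and leave the marker, the dish and the tweezers where they lie.

Things in the scene. Friction and masses are not known exactly. Their poses are not given: they have to be found in the camera images.
- stand: Fixed grey stand: foot 105 x 120 x 16 mm with a bare steel column 32 mm thick rising from its middle to 120 mm above the worktop. Origin under the foot's centre, z up; its front is its -x side and looks roughly towards the robot.
- axis (a point): Point on the column's axis, 92.5 mm above the worktop. The column has one milled flat all the way up, 18 mm wide, about 13 mm from the axis (varies 0.5 mm; the round: 16 mm). The flat looks somewhere within 0.6 rad either side of the stand's front; this is not reported, but is seen at the column's top, where a dark line is scribed from centre to flat, or felt with the collar.
- collar_mid (a point): Centre of the aluminium collar, 56 mm across, 26 mm high, 92.5 mm above the worktop; it only turns. The column ends 14.5 mm above it. Axes turn with it: -x is where the clamp screw points out (boss 21 mm thick to 41 mm from the axis, lever hub to 56 mm, at mid height); +x has an arm with an empty tube ring, to 90 mm. The bare +y and -y sides can be pinched from above.
- collar (a joint): Collar angle (rad), counter-clockwise from above positive; at 0 the screw points to the stand's front. Starts at 1.25 to 1.35, range -1.35 to 1.6. On the round it turns with under 0.1 N m and stays where left. Over the flat (within 0.5 rad) the sprung pad pulls it to the flat's middle with 0.05 to 0.2 N m; let go within 0.3 rad, it settles square by itself.
- pad: Hidden brass pad at the clamp screw's inner end, 12 mm wide. Origin at the middle of the face that bears on the column: about 16 mm from the column's axis on the round, about 13 mm when square on the flat. A spring presses it on with 6 to 26 N, the tightened screw harder.
- lever_ball (a point): Centre of the 18 mm ball at the end of the black clamp lever, 45 mm from the screw's axis. The lever turns about that axis (level, 92.5 mm above the worktop) in an upright plane about 50 mm out from the column's axis. Seen from outside, facing the screw, it stands to the right and up, and is swung down clockwise to tighten.
- lever (a joint): Lever angle (rad): 0 is 0.65 rad above level, 0.65 level, more is below. Starts at 0 to 0.1; the screw goes in 5 mm per rad. Swinging it down takes about 6 to 11 N at the ball, and it stays where left. With the pad on the flat it comes up firm between 0.75 and 1.25, on the round already at 0.2 to 0.5. A push of about 15 N at the ball makes it tight; over 30 N forces it.
- marker: Felt marker lying on the worktop, 131 mm long, 13 mm thick; bystander.
- dish: Covered petri dish, 93 mm across, 16 mm high; bystander.
- tweezers: Steel forceps lying flat, 130 mm long; bystander.

How it is judged:
On the way, in this order (a step that is already met when the one before it is completed fails the run):
1. the collar is turned so that the screw's pad has dropped onto the flat and sits square there (horizontal distance between pad and axis below 0.0142 m), for 0.3 s.
2. the clamp lever is swung down until the pad is pressed firmly on the flat (contact force between pad and anything else above 33 N and horizontal distance between pad and axis below 0.0142 m), for 0.2 s.
At the end, for the whole second after the job is handed in: The screw's pad sits square on the column's flat (pad face less than 14.2 mm from the column's axis), is pressed on it with more than 33 N by the tightened lever, which stays down past level with the robot clear of it, and the collar is at rest (all of step 2 and value of joint lever above 0.65 rad and angular speed of pad below 0.05 rad/s); the robot touches nothing.
It fails at once if the screw is clamped against the round side of the column (pad pressed with over 45 N off the flat) (contact force between pad and anything else above 45 N and horizontal distance between pad and axis above 0.0145 m).
It fails at once if the lever is forced (over 30 N on it) (contact force between lever and anything else above 30 N).
It fails at once if the marker, dish or tweezers are moved by more than 20 mm (distance of any of marker, dish, tweezers from where it was at the start of the episode above 0.02 m).
It also fails if it takes over 72 s, if anything falls off the work surface, if the arm or the gripper's body presses on something with over 40 N, if the wrist force passes 120 N, or if a joint passes its speed limit or range.

## Robot

A 6-joint arm with a two-finger parallel gripper is mounted at the origin on a cart in front of the work surface, level with it; the furniture and walls round the work are solid. World frame = base frame: x ahead of the robot, y to its left, z up, the work surface at z = 0. Lengths are in m, angles in rad, forces in N, time in s.
With the tool pointing down it reaches from about 0.325 to 0.9 m from the base axis. Payload 6.1 kg.
Tool frame: the origin (TCP) lies between the finger pads; the fingertips stand 22 mm ahead of it and the grasp point (between the pads) lies 3 mm ahead of it; z points along the fingers, x is the direction in which the jaws open and shut, and the axes are right-handed (so a half turn about z gives the same grasp; the last joint's range is limited). The gripper opens to 85 mm and grips with 20 to 120 N. Pads are 22 mm wide; open, the fingers measure 114 mm over their backs; the gripper's body (76 mm by 85 mm) begins 54 mm behind the grasp point. The pads swing forward as they close: fully open they stand 13 mm farther back than shut.
Start: joints at [1.161, 0.22, 1.526, -0, 1.395, -0.126], TCP at [0.175, 0.6, 0.253] pointing down, gripper open.
Joint ranges: [-2.98, 2.98], [-0.91, 2.08], [0.09, 2.57], [-1.24, 4.39], [0.2, 2.65], [-2.68, 2.68]. Speed limits (rad/s): [2.57, 2.57, 3.01, 3.14, 3.14, 3.14].

## Interface

Orientations are given as [roll, pitch, yaw] about the fixed x, y, z axes, in that order (R = Rz(yaw) Ry(pitch) Rx(roll)).
In Python, from station import sensors, vision, order gives the robot as it stands.
- The arm moves only by the tool move_arm, never from a script. Its argument "plan" is a list that holds one entry, the list of rows, each a list of 5 numbers: the shift along the tool's x, y, z normalised to -1 to 1, where 1 is 0.8 m, then the turn about the tool's z normalised to -1 to 1, where 1 is 120 degrees, then the closure in counts, from 0 (fully open) to 255 (shut). In form: [[[tx, ty, tz, turn, grip], ...]]. A call has 1 to 5 rows; each row is the pose to reach, as a shift and turn from the pose commanded when the call began, along the tool's axes at that moment; what a row does not reach only later rows make up. A row lasts 1/10 s, in which the tool goes at most 50 mm and 8.59 degrees, less where a joint would pass 70% of its speed; a pose out of reach is approached as far as the arm can. A call with a number of a shift or a turn outside -1 to 1 is refused whole. A call with a gripper value outside its range is refused whole. The fingers move at their own pace and stop on an object; "squeeze" is the grip in N (left out, the last holds). Time passes only in rows, so rows that repeat a pose let the fingers close. It gives the time, the measured TCP pose, the force and the opening at its end, in the units of the state.
- sensors.state(): the state, without advancing time (a new reading comes with each control period).
- vision.camera(name): name is "scene" or "top" or "wrist"; returns the picture (480x640x3 uint8, blue, green, red); there is no depth.
- vision.camera_info(name): a dict with "intrinsics" (3x3 intrinsics, pixels), "k1" (the pictures are not rectified: a ray, as slopes to the right and down, at radius r is drawn at 1 + k1 r^2 times it, then the intrinsics apply), "R" (3x3) and "t" (3): a world point X has camera coordinates R X + t. Camera axes: x right, y down, z forward; pixel columns grow to the right and rows downward; lengths in m; the calibration is good to about 2 mm. A picture is of the moment at which its call begins: read the wrist's pose just before it. camera_info takes no time and is no camera call; for the wrist camera it gives the pose at the moment of the call.
- order.close_job(): hands the job in, once; it reports no verdict.
The state is a dict: "time": time; "q": joint angles; "dq": joint speeds; "joint_torque": joint torques, N m; "tool_pos": TCP position; "ee_rot": TCP orientation; "force": force on the tool from outside, world axes, zero at the start; "moment": the same for the moment, N m; "gripper_width": opening from 0.0 (shut) to 1.0 (fully open).
Only numpy, scipy, OpenCV 4.12 (cv2) and the standard library are available. Lean on these libraries where they do the work, as an engineer would, in place of code of your own. Each camera call takes 0.05 s, during which the arm holds its last target. There are 200 camera calls.

## Working session

There is one attempt and no reset: what is moved stays moved. The work goes in short steps, Python scripts to look and compute and a tool call to move; the robot and the scene stay as the last step left them, time stands still between calls to the robot, and variables do not carry over. Pictures are saved under pics/ and viewed, about 8 in all and at most 12, crops included, and the job is handed in when it is done.

Besides the shell and the picture viewer there is one more tool, called after "Emit:" as name(argument=value, ...), one argument or row to a line, values as JSON. move_arm: Moves the arm, as the interface text tells. Its arguments: {"type":"object","properties":{"plan":{"type":"array","items":{"type":"array","items":{"type":"array","items":{"type":"number"}}}},"squeeze":{"type":"number"}},"required":["plan"]}

```bash
mkdir -p pics; ls; python3 - <<'E'
from station import sensors, vision
import cv2,numpy as np
s=sensors.state(); print({k:np.round(v,3).tolist() for k,v in s.items()})
a=vision.camera("top"); b=vision.camera("scene")
cv2.imwrite("pics/top.png",a); cv2.imwrite("pics/scene.png",b)
for n in("top","scene","wrist"):
    print(n,{k:np.round(v,4).tolist() for k,v in vision.camera_info(n).items()})
E
```

```text
pics
{'time': 0.0, 'q': [1.161, 0.221, 1.528, -0.0, 1.395, -0.126], 'dq': [0.001, 0.0, -0.0, 0.001, 0.002, -0.001], 'joint_torque': [0.001, -49.69, -38.94, -0.0, 0.011, 0.0], 'tool_pos': [0.175, 0.599, 0.252], 'ee_rot': [-3.141, 0.002, 1.287], 'force': [0.507, -1.182, 0.262], 'moment': [-0.054, 0.012, -0.022], 'gripper_width': 0.997}
top {'intrinsics': [[580.1039, 0.0, 321.5735], [0.0, 580.1039, 237.8608], [0.0, 0.0, 1.0]], 'k1': -0.1777, 'R': [[0.0114, -0.9999, -0.0026], [-0.986, -0.0108, -0.1665], [0.1664, 0.0045, -0.986]], 't': [0.0806, 0.4913, 1.1568]}
scene {'intrinsics': [[518.9296, 0.0, 328.7278], [0.0, 518.9296, 234.5627], [0.0, 0.0, 1.0]], 'k1': 0.007, 'R': [[0.6825, -0.7308, -0.0077], [-0.528, -0.4857, -0.6967], [0.5054, 0.4795, -0.7173]], 't': [-0.2582, 0.3715, 0.6565]}
wrist {'intrinsics': [[366.8634, 0.0, 320.9329], [0.0, 366.8634, 240.1341], [0.0, 0.0, 1.0]], 'k1': 0.0036, 'R': [[0.2805, 0.9598, -0.0023], [0.915, -0.2667, 0.3028], [0.2901, -0.087, -0.953]], 't': [-0.6246, -0.0388, 0.3794]}
```

View pics/top.png

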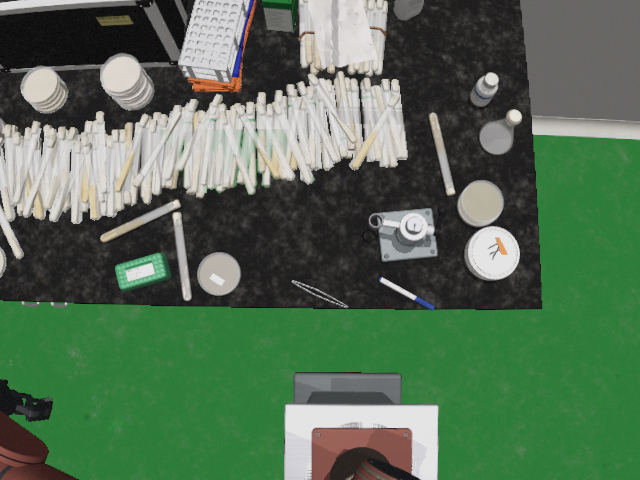

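View pics/scene.png

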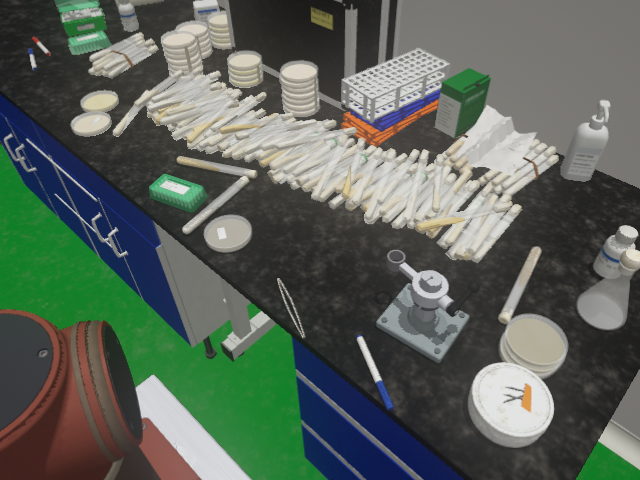

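The top view shows the stand with its foot at about (408,235), the column top near (413,226), the tube ring at (376,220) and the screw pointing right (-y). The scene view shows the same stand at (425,310). Next I'll enlarge both.

```bash
cat > h.py <<'E'
import numpy as np, cv2
from station import vision
def ray(n,uv,info=None):
    c=info or vision.camera_info(n); K=np.array(c["intrinsics"]);R=np.array(c["R"]);t=np.array(c["t"])
    p=cv2.undistortPoints(np.array([[uv]],float),K,np.array([c["k1"],0,0,0.]))[0,0]
    return -R.T@t, R.T@np.array([p[0],p[1],1])
def on(n,uv,z,info=None):
    o,d=ray(n,uv,info); return o+d*(z-o[2])/d[2]
def pix(n,X,info=None):
    c=info or vision.camera_info(n)
    r=cv2.projectPoints(np.array([X],float),cv2.Rodrigues(np.array(c["R"]))[0],np.array(c["t"]),np.array(c["intrinsics"]),np.array([c["k1"],0,0,0.]))[0]
    return r[0,0]
E
python3 - <<'E'
import cv2,numpy as np
a=cv2.imread("pics/top.png")[195:270,360:450]; b=cv2.imread("pics/scene.png")[240:365,370:480]
a=cv2.resize(a,(480,400),interpolation=cv2.INTER_CUBIC);b=cv2.resize(b,(320*110//110,int(125*320/110)),interpolation=cv2.INTER_CUBIC)
o=np.zeros((400,800,3),np.uint8);o[:,:480]=a;o[:b.shape[0],480:]=b
cv2.imwrite("pics/c1.png",o)
E
```

```text
(no output)
```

View pics/c1.png

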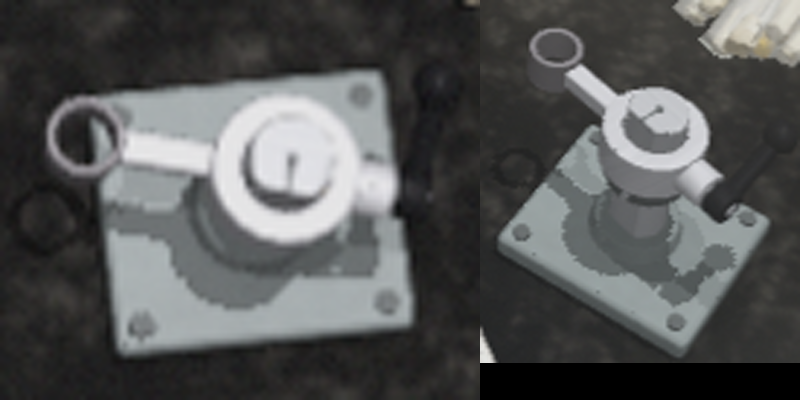

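The crop shows the column top at about (291,157) with the scribed line running straight down to (290,186). The collar face centre is at (289,169), the ring at (86,137) and the ball at (437,82).

```bash
python3 - <<'E'
from h import *
f=lambda u,v:(360+(u+.5)/5.333-.5,195+(v+.5)/5.333-.5)
g=lambda u,v:(370+(u-480+.5)*110/320-.5,240+(v+.5)*125/363-.5)
A=on("top",f(291,155),.12);C=on("top",f(288,169),.1055);R=on("top",f(86,137),.1055)
L0=on("top",f(293,157),.12);L1=on("top",f(290,186),.12)
print("col",A,"collar",C,"ring",R)
cs=[on("top",f(*p),.016) for p in((92,92),(382,71),(413,326),(121,354))]
print("foot",np.mean(cs,0),[np.linalg.norm(cs[i]-cs[i-1]) for i in range(4)]); 
fr=(cs[2]+cs[3]-cs[0]-cs[1]);fa=np.arctan2(fr[1],fr[0]);print("front dir",fa)
d=L1-L0;print("line",np.linalg.norm(d),np.arctan2(d[1],d[0]))
m0=on("scene",g(658,108),.12);m1=on("scene",g(640,122),.12);d=m1-m0;print("scene line",m0,m1,np.linalg.norm(d),np.arctan2(d[1],d[0]))
print("scene collar",on("scene",g(655,128),.1055),"ring",on("scene",g(556,48),.1055))
s=C-R; print("screw dir",np.arctan2(s[1],s[0]),np.linalg.norm(s))
# ball by two rays
o1,d1=ray("top",f(437,82));o2,d2=ray("scene",g(781,136))
t=np.linalg.lstsq(np.c_[d1,-d2],o2-o1,rcond=None)[0];p,q=o1+d1*t[0],o2+d2*t[1];print("ball",(p+q)/2,np.linalg.norm(p-q))
E
```

```text
col [ 0.50701032 -0.0938702   0.12      ] collar [ 0.50457515 -0.09496296  0.1055    ] ring [ 0.51569547 -0.02019184  0.1055    ]
foot [ 0.50501799 -0.0946239   0.016     ] [np.float64(0.10584654538949706), np.float64(0.11750427732109708), np.float64(0.10374339348906568), np.float64(0.11700482727988473)]
front dir -3.0400264496027503
line 0.010838503343682315 3.0233998364741432
scene line [ 0.5081119  -0.09098182  0.12      ] [ 0.49416439 -0.0896133   0.12      ] 0.01401448639970768 3.0437864056947017
scene collar [ 0.50700874 -0.09219535  0.1055    ] ring [ 0.51647954 -0.0192828   0.1055    ]
screw dir -1.718438818343492 0.07559353361923106
ball [ 0.53464284 -0.14813427  0.12103851] 0.00039975855472641184
```

Emit:
move_arm(
  plan=[
    [[-0.21,0.19,0.02,0.35,0],[-0.21,0.19,0.02,0.35,0],[-0.21,0.19,0.02,0.35,0],[-0.21,0.19,0.02,0.35,0],[-0.21,0.19,0.02,0.35,0]],
  ],
)

```text
time: 0.6
tool_pos: [0.2745, 0.3931, 0.2363]
ee_rot: [3.14, 0.001, 0.547]
force: [-0.2, 0.6, -0.2]
gripper_width: 1.0
```

```bash
cat >> h.py <<'E'
def go(x,y,z,yaw):
    "print normalised shift from the measured pose to a tool-down pose"
    from station import sensors
    from scipy.spatial.transform import Rotation as Ro
    s=sensors.state();p=np.array(s["tool_pos"]);M=Ro.from_euler("xyz",s["ee_rot"]).as_matrix()
    d=M.T@(np.array([x,y,z])-p); w=(s["ee_rot"][2]-yaw+np.pi)%(2*np.pi)-np.pi
    print("t",s["time"],"pos",p.round(4),"rot",np.round(s["ee_rot"],3),"F",np.round(s["force"],1),"M",np.round(s["moment"],2),"w",round(s["gripper_width"],3))
    print("dist",np.linalg.norm(d).round(4),"cmd",(d/.8).round(4),"turn",round(w/np.radians(120),4))
E
python3 -c "
from h import *
go(.506,-.0935,.21,-.148)"
```

```text
t 0.6 pos [0.2745 0.3931 0.2363] rot [3.14e+00 1.00e-03 5.47e-01] F [-0.2  0.6 -0.2] M [-0.03  0.02 -0.01] w 1.0
dist 0.5395 cmd [-0.0688  0.67    0.0339] turn 0.3316
```

Emit:
move_arm(
  plan=[
    [[-0.03,0.3,0.03,0.33,0],[-0.03,0.3,0.03,0.33,0],[-0.03,0.3,0.03,0.33,0],[-0.03,0.3,0.03,0.33,0],[-0.03,0.3,0.03,0.33,0]],
  ],
)

```text
time: 1.1
tool_pos: [0.38, 0.1772, 0.2129]
ee_rot: [3.141, -0.0, -0.143]
force: [0.6, -0.4, -0.5]
gripper_width: 0.995
```

```bash
python3 -c "
from h import *
go(.506,-.0935,.21,-.148)"
```

```text
t 1.1 pos [0.38   0.1772 0.2129] rot [ 3.141 -0.    -0.143] F [ 0.6 -0.4 -0.5] M [ 0.03 -0.05 -0.08] w 0.995
dist 0.2986 cmd [0.2041 0.3125 0.0037] turn 0.0024
```

Emit:
move_arm(
  plan=[
    [[0.15,0.23,0.0,0.002,0],[0.15,0.23,0.0,0.002,0],[0.15,0.23,0.0,0.002,0],[0.15,0.23,0.0,0.002,0],[0.15,0.23,0.0,0.002,0]],
  ],
)

```text
time: 1.6
tool_pos: [0.4744, -0.0231, 0.2132]
ee_rot: [3.14, -0.001, -0.145]
force: [-0.3, 0.5, -0.1]
gripper_width: 1.006
```

```bash
python3 -c "
from h import *
go(.506,-.0935,.21,-.148)
c=vision.camera_info('wrist');np.save('w1.npy',c,allow_pickle=True)
a=vision.camera('wrist');cv2.imwrite('pics/w1.png',a)
print(pix('wrist',[.506,-.0935,.12],c))"
```

```text
t 1.6 pos [ 0.4744 -0.0231  0.2132] rot [ 3.14e+00 -1.00e-03 -1.45e-01] F [-0.3  0.5 -0.1] M [-0.04  0.02 -0.01] w 1.006
dist 0.0772 cmd [0.0517 0.0814 0.0041] turn 0.0015
[382.34584729 347.28168464]
```

View pics/w1.png

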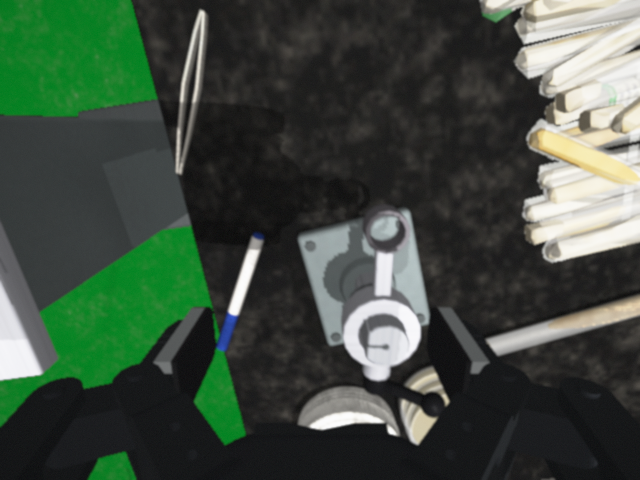

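The wrist view shows the collar centred at about (382,331), the ring at (384,229) and the scribed line running from (387,347) left to about (370,347). The ball is at (433,404).

```bash
python3 -c "
from h import *
c=np.load('w1.npy',allow_pickle=True).item()
o=lambda u,v,z:on('wrist',(u,v),z,c)
C=o(382.5,331,.1055);R=o(384,229,.1055);print('collar',C,'ring',R,np.linalg.norm(C-R),np.arctan2(*(C-R)[1::-1]))
a=o(387,347,.12);b=o(370,347,.12);d=b-a;print('line',a,b,np.linalg.norm(d),np.arctan2(d[1],d[0]))
print(pix('wrist',[.506,-.0935,.1055],c))
im=cv2.imread('pics/w1.png')[265:425,320:480];cv2.imwrite('pics/w1c.png',cv2.resize(im,(600,600),interpolation=cv2.INTER_CUBIC))
"
```

```text
collar [ 0.50873435 -0.09034526  0.1055    ] ring [ 0.51675868 -0.01583895  0.1055    ] 0.07493717871761846 -1.6780827869592159
line [ 0.50911044 -0.09373359  0.12      ] [ 0.49782424 -0.09208326  0.12      ] 0.011406215495847976 2.996396634095505
[379.07539108 335.35304059]
```

View pics/w1c.png

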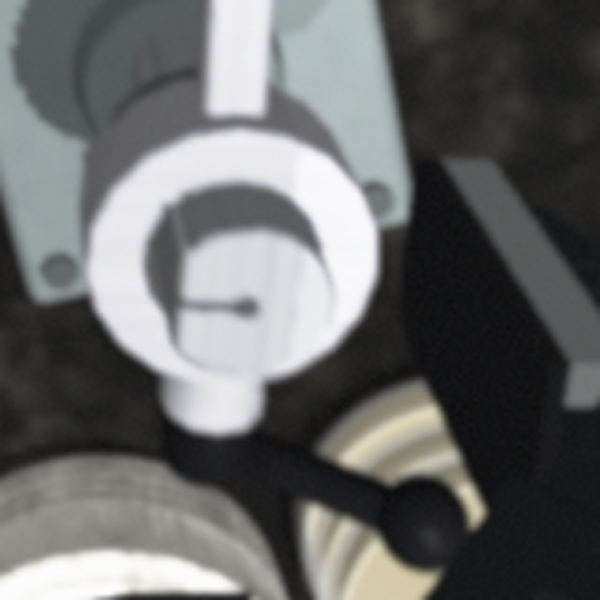

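The zoom puts the collar centre at about (382,333) and the scribed line at (386,347) to (367,345). The axis is then near (0.5075, -0.093) and the flat direction near 2.95 rad.

```bash
python3 -c "
from h import *
go(.5075,-.093,.095,-.13)"
```

```text
t 1.65 pos [ 0.475  -0.024   0.2132] rot [ 3.14e+00 -1.00e-03 -1.45e-01] F [-0.7 -1.9  0.3] M [-0.08 -0.01  0.  ] w 0.997
dist 0.1406 cmd [0.0526 0.0791 0.1479] turn -0.0074
```

Emit:
move_arm(
  plan=[
    [[0.0526,0.079,0.0,0,0],[0.0526,0.079,0.0,0,0],[0.0526,0.079,0.05,0,0],[0.0526,0.079,0.09,0,0],[0.0526,0.079,0.09,0,0]],
  ],
)

```text
time: 2.15
tool_pos: [0.5022, -0.0862, 0.1361]
ee_rot: [-3.139, 0.01, -0.142]
force: [-0.9, 0.2, -0.2]
gripper_width: 1.003
```

```bash
python3 -c "
from h import *
go(.5075,-.093,.095,-.145)"
```

```text
t 2.15 pos [ 0.5022 -0.0862  0.1361] rot [-3.139  0.01  -0.142] F [-0.9  0.2 -0.2] M [0.02 0.07 0.02] w 1.003
dist 0.042 cmd [0.0083 0.0076 0.0513] turn 0.0016
```

Emit:
move_arm(
  plan=[
    [[0,0,0,0,0],[0,0,0,0,0]],
  ],
)

```text
time: 2.35
tool_pos: [0.5074, -0.0877, 0.1433]
ee_rot: [3.141, -0.003, -0.141]
force: [-0.4, -1.1, 0.3]
gripper_width: 1.001
```

```bash
python3 -c "
from h import *
go(.5075,-.093,.095,-.145)"
```

```text
t 2.35 pos [ 0.5074 -0.0877  0.1433] rot [ 3.141e+00 -3.000e-03 -1.410e-01] F [-0.4 -1.1  0.3] M [ 0.    0.05 -0.06] w 1.001
dist 0.0486 cmd [0.0009 0.0065 0.0604] turn 0.002
```

Emit:
move_arm(
  plan=[
    [[0.001,0.0065,0.02,0,0],[0.001,0.0065,0.04,0,0],[0.001,0.0065,0.06,0,0],[0.001,0.0065,0.06,0,0],[0.001,0.0065,0.06,0,0]],
  ],
)

```text
time: 2.85
tool_pos: [0.5072, -0.0931, 0.0949]
ee_rot: [3.141, -0.002, -0.141]
force: [-0.8, -0.1, -0.1]
gripper_width: 1.001
```

Emit:
move_arm(
  plan=[
    [[0,0,0,0,255],[0,0,0,0,255],[0,0,0,0,255],[0,0,0,0,255],[0,0,0,0,255]],
  ],
  squeeze=25,
)

```text
time: 3.35
tool_pos: [0.5073, -0.0933, 0.095]
ee_rot: [3.141, -0.003, -0.141]
force: [-1.1, 2.2, 5.2]
gripper_width: 0.659
```

```bash
python3 -c "
from h import *
go(.5075,-.093,.095,-.145)"
```

```text
t 3.35 pos [ 0.5073 -0.0933  0.095 ] rot [ 3.141e+00 -3.000e-03 -1.410e-01] F [-1.1  2.2  5.2] M [0.12 0.11 0.01] w 0.659
dist 0.0003 cmd [ 0.0001 -0.0004  0.    ] turn 0.0018
```

Emit:
move_arm(
  plan=[
    [[0,0,0,0.05,255],[0,0,0,0.1,255],[0,0,0,0.16,255],[0,0,0,0.22,255],[0,0,0,0.26,255]],
  ],
)

```text
time: 3.85
tool_pos: [0.5075, -0.0933, 0.095]
ee_rot: [-3.14, -0.003, -0.69]
force: [-0.7, 0.4, 4.3]
gripper_width: 0.66
```

```bash
python3 -c "
from h import *
go(.5075,-.093,.095,-1.1)"
```

```text
t 3.85 pos [ 0.5075 -0.0933  0.095 ] rot [-3.14e+00 -3.00e-03 -6.90e-01] F [-0.7  0.4  4.3] M [-0.03 -0.01  0.09] w 0.66
dist 0.0003 cmd [-0.0003 -0.0003  0.    ] turn 0.1956
```

Turning smoothly against about 0.09 N m. I'll continue in smaller steps and read the moment each time.

Emit:
move_arm(
  plan=[
    [[0,0,0,0.05,255],[0,0,0,0.1,255],[0,0,0,0.15,255],[0,0,0,0.2,255],[0,0,0,0.2,255]],
  ],
)

```text
time: 4.35
tool_pos: [0.5076, -0.0935, 0.095]
ee_rot: [-3.139, -0.002, -1.106]
force: [0.1, 0.4, 5.8]
gripper_width: 0.657
```

```bash
python3 -c "
from h import *
go(.5075,-.093,.095,-1.77)"
```

```text
t 4.35 pos [ 0.5076 -0.0935  0.095 ] rot [-3.139e+00 -2.000e-03 -1.106e+00] F [0.1 0.4 5.8] M [-0.15  0.01 -0.11] w 0.657
dist 0.0005 cmd [-0.0006 -0.0001  0.    ] turn 0.3171
```

Emit:
move_arm(
  plan=[
    [[0,0,0,0.025,255],[0,0,0,0.05,255],[0,0,0,0.05,255]],
  ],
)

```text
time: 4.65
tool_pos: [0.5076, -0.0935, 0.095]
ee_rot: [-3.139, -0.002, -1.209]
force: [-0.1, 0.4, 5.0]
gripper_width: 0.657
```

```bash
python3 -c "
from h import *
go(.5075,-.093,.095,-1.77)"
```

```text
t 4.65 pos [ 0.5076 -0.0935  0.095 ] rot [-3.139e+00 -2.000e-03 -1.209e+00] F [-0.1  0.4  5. ] M [-0.19  0.03 -0.13] w 0.657
dist 0.0005 cmd [-0.0006 -0.0001  0.    ] turn 0.2681
```

Emit:
move_arm(
  plan=[
    [[0,0,0,0.025,255],[0,0,0,0.05,255],[0,0,0,0.05,255]],
  ],
)

```text
time: 4.95
tool_pos: [0.5076, -0.0935, 0.095]
ee_rot: [-3.139, -0.002, -1.313]
force: [-0.3, 0.3, 5.9]
gripper_width: 0.658
```

```bash
python3 -c "
from h import *
go(.5075,-.093,.095,-1.77)"
```

```text
t 4.95 pos [ 0.5076 -0.0935  0.095 ] rot [-3.139e+00 -2.000e-03 -1.313e+00] F [-0.3  0.3  5.9] M [-0.17 -0.   -0.12] w 0.658
dist 0.0005 cmd [-0.0007 -0.      0.    ] turn 0.218
```

Emit:
move_arm(
  plan=[
    [[0,0,0,0.025,255],[0,0,0,0.05,255],[0,0,0,0.05,255]],
  ],
)

```text
time: 5.25
tool_pos: [0.5076, -0.0936, 0.095]
ee_rot: [-3.139, -0.002, -1.418]
force: [0.8, 0.4, 5.8]
gripper_width: 0.661
```

```bash
python3 -c "
from h import *
go(.5075,-.093,.095,-1.77)"
```

```text
t 5.25 pos [ 0.5076 -0.0936  0.095 ] rot [-3.139e+00 -2.000e-03 -1.418e+00] F [0.8 0.4 5.8] M [-0.26  0.02 -0.05] w 0.661
dist 0.0006 cmd [-0.0007  0.0001 -0.    ] turn 0.1681
```

Emit:
move_arm(
  plan=[
    [[0,0,0,0.025,255],[0,0,0,0.05,255],[0,0,0,0.05,255]],
  ],
)

```text
time: 5.55
tool_pos: [0.5076, -0.0936, 0.095]
ee_rot: [-3.139, -0.001, -1.523]
force: [0.0, 0.2, 5.0]
gripper_width: 0.661
```

```bash
python3 -c "
from h import *
go(.5075,-.093,.095,-1.77)"
```

```text
t 5.55 pos [ 0.5076 -0.0936  0.095 ] rot [-3.139e+00 -1.000e-03 -1.523e+00] F [0.  0.2 5. ] M [-0.24  0.01 -0.13] w 0.661
dist 0.0006 cmd [-0.0008  0.0001 -0.    ] turn 0.118
```

Emit:
move_arm(
  plan=[
    [[0,0,0,0.025,255],[0,0,0,0.05,255],[0,0,0,0.05,255]],
  ],
)

```text
time: 5.85
tool_pos: [0.5076, -0.0936, 0.095]
ee_rot: [-3.138, -0.001, -1.627]
force: [0.2, 0.4, 6.4]
gripper_width: 0.657
```

```bash
python3 -c "
from h import *
go(.5075,-.093,.095,-1.77)"
```

```text
t 5.85 pos [ 0.5076 -0.0936  0.095 ] rot [-3.138e+00 -1.000e-03 -1.627e+00] F [0.2 0.4 6.4] M [-0.28  0.04 -0.12] w 0.657
dist 0.0006 cmd [-0.0008  0.0002  0.    ] turn 0.0681
```

Emit:
move_arm(
  plan=[
    [[0,0,0,0.025,255],[0,0,0,0.05,255],[0,0,0,0.05,255]],
  ],
)

```text
time: 6.15
tool_pos: [0.5077, -0.0937, 0.095]
ee_rot: [-3.138, -0.001, -1.732]
force: [0.3, -0.5, 5.5]
gripper_width: 0.659
```

```bash
python3 -c "
from h import *
go(.5075,-.093,.095,-1.77)"
```

```text
t 6.15 pos [ 0.5077 -0.0937  0.095 ] rot [-3.138e+00 -1.000e-03 -1.732e+00] F [ 0.3 -0.5  5.5] M [-0.37  0.05 -0.01] w 0.659
dist 0.0007 cmd [-0.0008  0.0003  0.    ] turn 0.0181
```

Emit:
move_arm(
  plan=[
    [[0,0,0,0.0,0],[0,0,0,0,0],[0,0,0,0,0],[0,0,0,0,0],[0,0,-0.06,0,0]],
  ],
)

```text
time: 6.65
tool_pos: [0.501, -0.0913, 0.1349]
ee_rot: [3.127, 0.003, -1.733]
force: [0.3, 0.3, 0.0]
gripper_width: 0.999
```

Emit:
move_arm(
  plan=[
    [[0,0,-0.06,0,0],[0,0,-0.12,0,0],[0,0,-0.12,0,0]],
  ],
)

```text
time: 6.95
tool_pos: [0.5102, -0.0943, 0.2454]
ee_rot: [-3.128, -0.002, -1.733]
force: [0.3, -0.8, -0.2]
gripper_width: 0.999
```

```bash
python3 -c "
from h import *
go(.5075,-.093,.195,-1.77)
c=vision.camera_info('wrist');np.save('w2.npy',c,allow_pickle=True)
cv2.imwrite('pics/w2.png',vision.camera('wrist'))"
```

```text
t 6.95 pos [ 0.5102 -0.0943  0.2454] rot [-3.128e+00 -2.000e-03 -1.733e+00] F [ 0.3 -0.8 -0.2] M [-0.03 -0.05 -0.03] w 0.999
dist 0.0505 cmd [-0.0012  0.0044  0.063 ] turn 0.0178
```

View pics/w2.png

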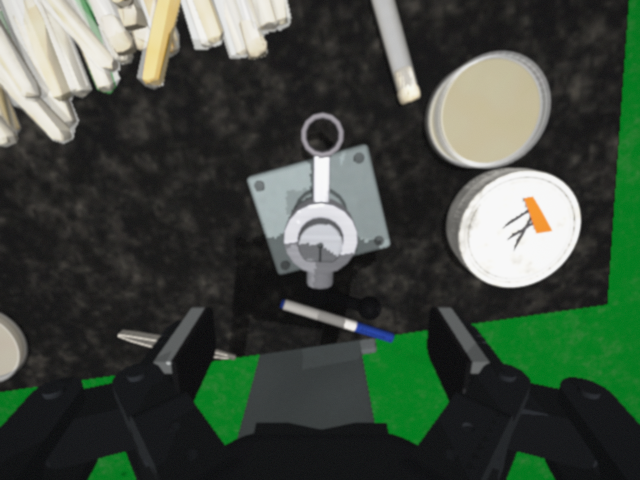

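The wrist view shows the ring (322,134), collar centre (321,238), scribed line (320,245 to 321,261) and boss (319,278) all in one column, so the screw is lined up with the flat. The ball is at (369,306).

```bash
python3 -c "
from h import *
c=np.load('w2.npy',allow_pickle=True).item()
o=lambda u,v,z:on('wrist',(u,v),z,c)
C=o(321,238,.1055);R=o(322,134,.1055);s=np.arctan2(*(C-R)[1::-1]);print(C,R,np.linalg.norm(C-R),'screw',s)
a=o(320,245,.12);b=o(321,261,.12);print('line',np.arctan2(*(b-a)[1::-1]))
B=o(369,306,.12);print('ball',B)
ax=np.array([.5076,-.0935,0]);e=np.array([np.cos(s),np.sin(s),0]);l=np.array([-e[1],e[0],0])
print('ball out',(B-ax)@e,'lateral',(B-ax)@l)
top=vision.camera('top');cv2.imwrite('pics/t2.png',top)
go(.458,-.13,.2,-1.73)
"
```

```text
[ 0.50896384 -0.09382331  0.1055    ] [ 0.58189424 -0.10646159  0.1055    ] 0.07401736179591241 screw 2.970004309207759
line 3.037917086645211
ball [ 0.45552066 -0.12109699  0.12      ]
ball out 0.04660242578478154 lateral 0.03608414849483011
t 7.05 pos [ 0.5071 -0.0933  0.2388] rot [-3.138e+00 -1.000e-03 -1.733e+00] F [-0.5 -0.5 -0.8] M [ 0.03  0.03 -0.02] w 1.005
dist 0.0725 cmd [0.0552 0.0533 0.0484] turn -0.0013
```

```bash
python3 -c "
from h import *
go(.450,-.1332,.18,-1.73)"
```

```text
t 7.05 pos [ 0.5071 -0.0933  0.2388] rot [-3.138e+00 -1.000e-03 -1.733e+00] F [-0.5 -0.5 -0.8] M [ 0.03  0.03 -0.02] w 1.005
dist 0.0912 cmd [0.0607 0.0626 0.0734] turn -0.0013
```

Emit:
move_arm(
  plan=[
    [[0.03,0.03,0,0,255],[0.0607,0.0626,0,0,255],[0.0607,0.0626,0.03,0,255],[0.0607,0.0626,0.06,0,255],[0.0607,0.0626,0.073,0,255]],
  ],
)

```text
time: 7.55
tool_pos: [0.4463, -0.1319, 0.1747]
ee_rot: [3.135, 0.002, -1.734]
force: [-0.5, -0.0, -0.6]
gripper_width: 0.143
```

Emit:
move_arm(
  plan=[
    [[0,0,0,0,255],[0,0,0,0,255],[0,0,0,0,255],[0,0,0,0,255],[0,0,0,0,255]],
  ],
)

```text
time: 8.05
tool_pos: [0.4495, -0.133, 0.1797]
ee_rot: [-3.14, -0.0, -1.733]
force: [0.4, -0.0, 0.3]
gripper_width: -0.0
```

```bash
python3 -c "
from h import *
go(.450,-.1332,.155,-1.73)
c=vision.camera_info('wrist');np.save('w3.npy',c,allow_pickle=True)
w=vision.camera('wrist');s=vision.camera('scene')[240:365,370:480]
o=np.zeros((480,800,3),np.uint8);o[:360,:480]=cv2.resize(w,(480,360));o[:363,480:]=cv2.resize(s,(320,363),interpolation=cv2.INTER_CUBIC)
cv2.imwrite('pics/w3.png',o)"
```

```text
t 8.05 pos [ 0.4495 -0.133   0.1797] rot [-3.14  -0.    -1.733] F [ 0.4 -0.   0.3] M [ 0.    0.01 -0.01] w -0.0
dist 0.0247 cmd [ 0.0001 -0.0006  0.0309] turn -0.0014
```

View pics/w3.png

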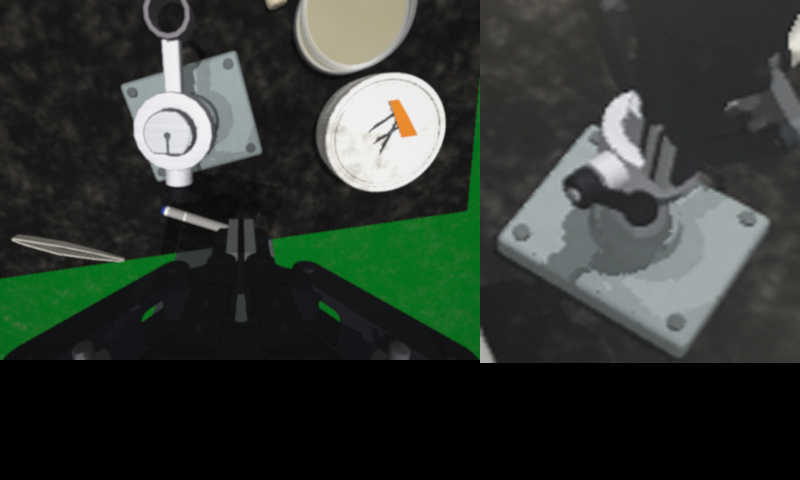

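The wrist view shows the shut fingertips as narrow, about 17 mm across both, with the collar still lined up with the scribed line. The scene view shows them above and beside the ball. I'll shift 5 mm inward and descend to just above contact.

Emit:
move_arm(
  plan=[
    [[-0.006,0,0.01,0,255],[-0.006,0,0.02,0,255],[-0.006,0,0.03,0,255],[-0.006,0,0.03,0,255]],
  ],
)

```text
time: 8.55
tool_pos: [0.4486, -0.1275, 0.1529]
ee_rot: [3.138, 0.001, -1.733]
force: [-0.1, -0.2, -0.3]
gripper_width: 0.001
```

Emit:
move_arm(
  plan=[
    [[0,0,0.003,0,255],[0,0,0.006,0,255],[0,0,0.009,0,255],[0,0,0.012,0,255]],
  ],
)

```text
time: 8.95
tool_pos: [0.4501, -0.1287, 0.1461]
ee_rot: [-3.141, -0.001, -1.733]
force: [-4.2, -2.8, 10.5]
gripper_width: -0.002
```

Emit:
move_arm(
  plan=[
    [[0,0,0.003,0,255],[0,0,0.006,0,255],[0,0,0.009,0,255],[0,0,0.012,0,255]],
  ],
)

```text
time: 9.35
tool_pos: [0.4496, -0.1301, 0.1372]
ee_rot: [3.142, -0.004, -1.733]
force: [-8.0, -6.0, 11.4]
gripper_width: 0.002
```

Emit:
move_arm(
  plan=[
    [[0,0,-0.008,0,255],[0,-0.006,-0.008,0,255],[0,-0.006,-0.004,0,255],[0,-0.006,0,0,255],[0,-0.006,0,0,255]],
  ],
)

```text
time: 9.85
tool_pos: [0.455, -0.1293, 0.1359]
ee_rot: [-3.141, -0.001, -1.733]
force: [-1.0, -1.2, 5.9]
gripper_width: 0.004
```

Emit:
move_arm(
  plan=[
    [[0,0,0.0025,0,255],[0,0,0.005,0,255],[0,0,0.005,0,255]],
  ],
)

```text
time: 10.15
tool_pos: [0.4547, -0.1298, 0.1323]
ee_rot: [-3.141, -0.002, -1.733]
force: [-3.3, -3.3, 7.8]
gripper_width: -0.004
```

Emit:
move_arm(
  plan=[
    [[0,-0.001,0.0025,0,255],[0,-0.001,0.005,0,255],[0,-0.001,0.0075,0,255],[0,-0.001,0.0075,0,255]],
  ],
)

```text
time: 10.55
tool_pos: [0.4554, -0.1302, 0.1262]
ee_rot: [-3.141, -0.002, -1.733]
force: [-4.8, -4.1, 7.0]
gripper_width: -0.002
```

Emit:
move_arm(
  plan=[
    [[0,0,0.0025,0,255],[0,0,0.005,0,255],[0,0,0.005,0,255]],
  ],
)

```text
time: 10.85
tool_pos: [0.4555, -0.1302, 0.1223]
ee_rot: [-3.141, -0.002, -1.733]
force: [-2.8, -4.1, 7.2]
gripper_width: 0.004
```

Emit:
move_arm(
  plan=[
    [[0,0,0.0015,0,255],[0,0,0.003,0,255],[0,0,0.003,0,255]],
  ],
)

```text
time: 11.15
tool_pos: [0.4555, -0.1303, 0.12]
ee_rot: [-3.141, -0.003, -1.733]
force: [-3.8, -5.7, 7.2]
gripper_width: -0.001
```

Emit:
move_arm(
  plan=[
    [[0,0,0.0015,0,255],[0,0,0.003,0,255],[0,0,0.003,0,255]],
  ],
)

```text
time: 11.45
tool_pos: [0.4556, -0.1303, 0.1175]
ee_rot: [-3.141, -0.003, -1.733]
force: [-3.6, -4.4, 8.2]
gripper_width: 0.003
```

Emit:
move_arm(
  plan=[
    [[0,0,0.0015,0,255],[0,0,0.003,0,255],[0,0,0.003,0,255]],
  ],
)

```text
time: 11.75
tool_pos: [0.4556, -0.1303, 0.1152]
ee_rot: [-3.141, -0.003, -1.733]
force: [-2.9, -5.0, 7.9]
gripper_width: -0.002
```

Emit:
move_arm(
  plan=[
    [[0,0,0.001,0,255],[0,0,0.002,0,255],[0,0,0.002,0,255]],
  ],
)

```text
time: 12.05
tool_pos: [0.4558, -0.1303, 0.1137]
ee_rot: [-3.14, -0.003, -1.733]
force: [-3.1, -4.6, 7.0]
gripper_width: -0.0
```

Emit:
move_arm(
  plan=[
    [[0,0,0.001,0,255],[0,0,0.002,0,255],[0,0,0.002,0,255]],
  ],
)

```text
time: 12.35
tool_pos: [0.4559, -0.1303, 0.1121]
ee_rot: [-3.14, -0.003, -1.733]
force: [-3.0, -4.8, 8.0]
gripper_width: 0.001
```

Emit:
move_arm(
  plan=[
    [[0,0,0.001,0,255],[0,0,0.002,0,255],[0,0,0.002,0,255]],
  ],
)

```text
time: 12.65
tool_pos: [0.456, -0.1303, 0.1105]
ee_rot: [-3.14, -0.002, -1.733]
force: [-1.5, -5.2, 8.6]
gripper_width: -0.001
```

Emit:
move_arm(
  plan=[
    [[0,0,0.001,0,255],[0,0,0.002,0,255],[0,0,0.002,0,255]],
  ],
)

```text
time: 12.95
tool_pos: [0.4562, -0.1302, 0.109]
ee_rot: [-3.139, -0.002, -1.733]
force: [-1.5, -3.8, 8.4]
gripper_width: -0.0
```

Emit:
move_arm(
  plan=[
    [[0,0,0.001,0,255],[0,0,0.002,0,255],[0,0,0.002,0,255]],
  ],
)

```text
time: 13.25
tool_pos: [0.4563, -0.1302, 0.1075]
ee_rot: [-3.139, -0.002, -1.733]
force: [-0.6, -4.3, 8.0]
gripper_width: 0.0
```

Emit:
move_arm(
  plan=[
    [[0,0,0.001,0,255],[0,0,0.002,0,255],[0,0,0.002,0,255]],
  ],
)

```text
time: 13.55
tool_pos: [0.4566, -0.1301, 0.106]
ee_rot: [-3.139, -0.002, -1.733]
force: [-0.3, -2.7, 8.5]
gripper_width: -0.004
```

Emit:
move_arm(
  plan=[
    [[0,0,0.001,0,255],[0,0,0.002,0,255],[0,0,0.002,0,255]],
  ],
)

```text
time: 13.85
tool_pos: [0.4568, -0.1301, 0.1046]
ee_rot: [-3.138, -0.002, -1.733]
force: [0.0, -3.0, 9.1]
gripper_width: -0.001
```

Emit:
move_arm(
  plan=[
    [[0,0,0.001,0,255],[0,0,0.002,0,255],[0,0,0.002,0,255]],
  ],
)

```text
time: 14.15
tool_pos: [0.4571, -0.1301, 0.1033]
ee_rot: [-3.137, -0.002, -1.733]
force: [-0.2, -1.4, 10.6]
gripper_width: -0.0
```

Emit:
move_arm(
  plan=[
    [[0,0,0.001,0,255],[0,0,0.002,0,255],[0,0,0.002,0,255]],
  ],
)

```text
time: 14.45
tool_pos: [0.4574, -0.1302, 0.102]
ee_rot: [-3.137, -0.002, -1.733]
force: [0.6, -1.7, 10.9]
gripper_width: 0.0
```

Emit:
move_arm(
  plan=[
    [[0,0,0.001,0,255],[0,0,0.002,0,255],[0,0,0.002,0,255]],
  ],
)

```text
time: 14.75
tool_pos: [0.4577, -0.1302, 0.1006]
ee_rot: [-3.136, -0.002, -1.733]
force: [-0.3, -2.8, 13.4]
gripper_width: -0.004
```

Emit:
move_arm(
  plan=[
    [[0,0,0.001,0,255],[0,0,0.001,0,255]],
  ],
)

```text
time: 14.95
tool_pos: [0.4579, -0.1302, 0.1]
ee_rot: [-3.136, -0.002, -1.733]
force: [0.9, -1.4, 12.8]
gripper_width: -0.005
```

Emit:
move_arm(
  plan=[
    [[0,0,0.001,0,255],[0,0,0.001,0,255]],
  ],
)

```text
time: 15.15
tool_pos: [0.4581, -0.1303, 0.0994]
ee_rot: [-3.135, -0.002, -1.733]
force: [1.3, -1.8, 13.4]
gripper_width: 0.002
```

Emit:
move_arm(
  plan=[
    [[0,0,0.001,0,255],[0,0,0.001,0,255]],
  ],
)

```text
time: 15.35
tool_pos: [0.4583, -0.1303, 0.0987]
ee_rot: [-3.135, -0.002, -1.733]
force: [1.2, -0.2, 14.4]
gripper_width: -0.006
```

Emit:
move_arm(
  plan=[
    [[0,0,0.001,0,255],[0,0,0.001,0,255]],
  ],
)

```text
time: 15.55
tool_pos: [0.4584, -0.1303, 0.0981]
ee_rot: [-3.135, -0.002, -1.733]
force: [1.0, -0.6, 15.5]
gripper_width: 0.001
```

Emit:
move_arm(
  plan=[
    [[0,0,0.001,0,255],[0,0,0.001,0,255]],
  ],
)

```text
time: 15.75
tool_pos: [0.4586, -0.1302, 0.0974]
ee_rot: [-3.134, -0.002, -1.733]
force: [0.7, 0.2, 16.2]
gripper_width: -0.001
```

Emit:
move_arm(
  plan=[
    [[0,0,0.001,0,255],[0,0,0.001,0,255]],
  ],
)

```text
time: 15.95
tool_pos: [0.4588, -0.1302, 0.0968]
ee_rot: [-3.134, -0.001, -1.733]
force: [2.0, 0.4, 17.1]
gripper_width: 0.001
```

Emit:
move_arm(
  plan=[
    [[0,0,0.001,0,255],[0,0,0.001,0,255]],
  ],
)

```text
time: 16.15
tool_pos: [0.459, -0.1301, 0.0962]
ee_rot: [-3.133, -0.001, -1.733]
force: [2.4, 1.2, 17.4]
gripper_width: -0.001
```

Emit:
move_arm(
  plan=[
    [[0,0,0.001,0,255],[0,0,0.001,0,255],[0,0,0.001,0,255],[0,0,0.001,0,255]],
  ],
)

```text
time: 16.55
tool_pos: [0.4593, -0.1305, 0.0956]
ee_rot: [-3.133, -0.002, -1.733]
force: [1.6, -0.5, 16.5]
gripper_width: 0.003
```

Emit:
move_arm(
  plan=[
    [[0,0,0.001,0,255],[0,0,0.002,0,255],[0,0,0.002,0,255]],
  ],
)

```text
time: 16.85
tool_pos: [0.4597, -0.1304, 0.0944]
ee_rot: [-3.132, -0.002, -1.733]
force: [3.0, 0.3, 20.2]
gripper_width: -0.003
```

Emit:
move_arm(
  plan=[
    [[0,0,0.001,0,255],[0,0,0.002,0,255],[0,0,0.002,0,255]],
  ],
)

```text
time: 17.15
tool_pos: [0.46, -0.1303, 0.0931]
ee_rot: [-3.131, -0.001, -1.733]
force: [1.7, 3.2, 21.6]
gripper_width: 0.001
```

The push at the ball is now about 16 N, which is firm. Backing off straight up.

Emit:
move_arm(
  plan=[
    [[0,0,0,0,255],[0,0,-0.01,0,255],[0,0,-0.04,0,255],[0,0,-0.09,0,255],[0,0,-0.14,0,255]],
  ],
)

```text
time: 17.65
tool_pos: [0.4544, -0.1283, 0.2007]
ee_rot: [3.139, 0.001, -1.733]
force: [0.5, -1.0, 0.4]
gripper_width: 0.004
```

Emit:
move_arm(
  plan=[
    [[0,0.05,-0.05,0,255],[0,0.1,-0.05,0,255],[0,0.1,-0.05,0,255],[0,0.1,-0.05,0,255]],
  ],
)

```text
time: 18.05
tool_pos: [0.3761, -0.1159, 0.2409]
ee_rot: [-3.14, -0.0, -1.733]
force: [-0.5, -0.1, 0.5]
gripper_width: -0.007
```

```bash
python3 -c "
from h import *
go(.458,-.13,.2,-1.73)
w=vision.camera('wrist');s=vision.camera('scene')[240:365,370:480];t=vision.camera('top')[180:320,280:450]
o=np.zeros((600,800,3),np.uint8);o[:300,:400]=cv2.resize(w,(400,300));o[:450,400:]=cv2.resize(s,(400,450),interpolation=cv2.INTER_CUBIC);o[300:,:360]=cv2.resize(t,(360,300),interpolation=cv2.INTER_CUBIC)
cv2.imwrite('pics/w4.png',o)"
```

```text
t 18.05 pos [ 0.3761 -0.1159  0.2409] rot [-3.14  -0.    -1.733] F [-0.5 -0.1  0.5] M [-0.   -0.05  0.01] w -0.007
dist 0.0926 cmd [ 0.0008 -0.1038  0.0514] turn -0.0016
```

View pics/w4.png

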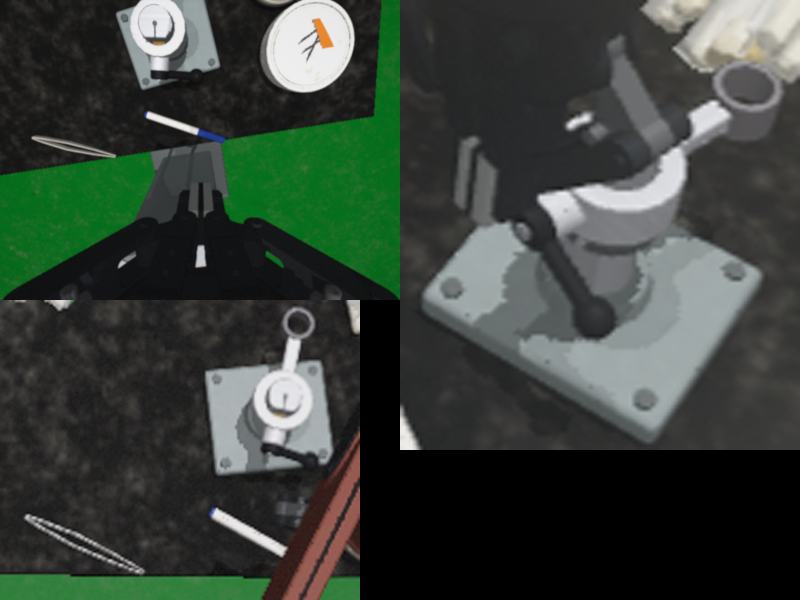

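The last pictures show the lever well below level with its ball near (597,317) in the scene crop. The ring, scribed line and boss are in line, the marker, dish and tweezers are where they were, and the arm is clear. Handing in.

```bash
python3 -c "
from station import order
print(order.close_job())"
```

```text
the job is handed in; nothing more can be done
None
```

I turned the collar onto the flat, swung the clamp lever down until it came up firm, let go and handed the job in after about 18 s on the robot's clock. No verdict is reported.

- **Collar:** I pinched it from above and turned it about 1.6 rad clockwise, then released it to settle. The moment pulled toward the flat and fell to about zero at the end. The wrist picture then showed the screw in line with the scribed line, with measured directions of 2.97 and 3.04 rad.
- **Lever:** I pushed the ball down with the shut fingertips. The force stayed at about 7–9 N, then rose to 21.6 N straight down, which is about 16 N at the ball across the lever. The highest total force read was about 22 N. The lever ended at about 1.39 rad by the arm's position, a little past the 1.25 expected. It kept giving slightly as I pushed, with no hard stop.
- **Side load:** Early in the swing the fingertips sat off the ball's middle, with about 10 N of sideways force. I lifted, shifted 5 mm inward and carried on.
- **Last checks:** After I backed off, the lever stayed well below level and the screw still lined up with the scribed line. The marker, dish and tweezers looked unmoved by eye, and the wrist force was near zero with the arm clear. I could not measure the pad force directly.

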